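# Centre the weighing bottle on the scale and tare

## Robot

A 7-joint arm with a two-finger parallel gripper is mounted at the origin on the work surface. World frame = base frame: x ahead of the robot, y to its left, z up, the work surface at z = 0. Lengths are in m, angles in rad, forces in N, time in s.
With the tool pointing down it reaches from about 0.425 to 0.925 m from the base axis. Payload 6.8 kg.
Tool frame: the origin (TCP) lies at the very end of the fingers, on their centre line; the grasp point (between the pads) lies bot.grip_point_offset behind it (bot.grip_point_offset is the distance from the TCP to the grasp point, in m); z points along the fingers, y is the line along which they close (so a half turn about z gives the same grasp; the last joint's range is limited). The gripper opens to 85 mm and grips with 20 to 120 N. Pads are 22 mm wide; open, the fingers measure 114 mm over their backs; the gripper's body (76 mm by 85 mm) begins 54 mm behind the grasp point. The pads swing forward as they close: fully open they stand 13 mm farther back than shut.
Start: joints at [-1.284, 0.477, 0.022, 1.555, -0.011, 1.109, -0.083], TCP at [0.26, 0.623, 0.231] pointing down, gripper open.
Joint ranges: [-2.96, 2.96], [-0.34, 2.1], [-1.41, 1.46], [0.24, 2.44], [-1.37, 4.51], [0.17, 1.92], [-2.96, 2.96]. Speed limits (rad/s): [2.39, 2.39, 3.14, 3.14, 3.14, 3.14, 3.14].

## Interface

Orientations are given as a unit quaternion [w, x, y, z].
In Python, from station import bot, imaging gives the robot as it stands. The module is installed in compiled form; this text tells all that it offers.
- The arm moves only by the tool carry_out, never from a script. Its argument "targets" is one flat list of numbers, 5 for each row, row after row: the closure in counts, from 0 (fully open) to 255 (shut), then the shift along the world's x, y, z in mm, then the turn about the world's z in degrees. A call has 1 to 20 rows; each row shifts and turns the commanded pose from where the row before left it; what a row does not reach is not made up. A row lasts 1/10 s, in which the tool goes at most 50 mm and 8.59 degrees, less where a joint would pass 70% of its speed; a pose out of reach is approached as far as the arm can. A call is refused whole if a number of a shift passes 50 or a number of a turn 8.59, either way. A call with a gripper value outside its range is refused whole. The fingers move at their own pace and stop on an object; "newtons" is the grip in N (left out, the last holds). Time passes only in rows, so rows that do not move let the fingers close. It gives the time, the measured TCP pose, the force, the opening and the grip force at its end, in the units of the state.
- bot.get_obs(): the state, without advancing time (a new reading comes with each control period).
- imaging.read_camera(name): name is "scene" or "top" or "wrist"; returns a dict with "frame" (400x640x3 uint8, red, green, blue), "fov_y" (degrees; the focal length in pixels is half the picture's height over the tangent of half this angle, whatever the lens; pixels are square), "cx", "cy" (the principal point, pixels), "k1" (the pictures are not rectified: a ray, as slopes to the right and down, at radius r is drawn at 1 + k1 r^2 times it, then the intrinsics apply), "pose" (4x4, takes a point from camera to world coordinates); the wrist camera has in their place "tool_from_camera" (4x4, takes a point from camera to tool coordinates, whose origin is the TCP and whose axes are the flange's). Camera axes: x right, y up, looking along -z (the intrinsics and any distortion apply to the point x, -y, -z); pixel columns grow to the right and rows downward; lengths in m; the calibration is good to about 2 mm. A picture is of the moment at which its call begins: read the wrist's pose just before it. There is no depth.
- bot.hand_in(): hands the job in; it is judged then, once.
The state is a dict: "t": time; "q": joint angles; "joint_vel": joint speeds; "joint_torque": joint torques, N m; "eef_pos": TCP position; "tool_rot": TCP orientation; "contact_force": force on the tool from outside, world axes, zero at the start; "torque": the same for the moment, N m; "gripper_width": opening from 0.0 (shut) to 1.0 (fully open); "grasp_force": force on a finger pad.
Only numpy, scipy, OpenCV 4.12 (cv2) and the standard library are available. Lean on these libraries where they do the work, as an engineer would, in place of code of your own. Each camera call takes 0.05 s, during which the arm holds its last target. There are 200 camera calls.

## Task

The tall little amber bottle with the steel lid stands off-centre on the small round pan of the scale and tips easily. With light taps of the fingertips, low down, nudge it to the middle of the pan so that it stands upright inside the blue ring with a gap all round, never gripping, lifting or toppling it; then, with the fingers off the bottle, press the green button on the scale fully down and let it go. Leave the paper cups, the white bottle and the brass weight where they are.

Things in the scene. Friction and masses are not known exactly. Their poses are not given: they have to be found in the camera images.
- bottle: loose weighing bottle, amber glass with steel lid, 68 mm tall, round about its z axis, about 0.11 kg and top-heavy. Origin: centre of its underside, z up. Flat foot of radius 13 mm; widest low down, radius 17 mm from 5 to 11 mm above the underside; above that radius 15 mm up to 50 mm, lid radius 15.5 mm from 50 to 57 mm, lid knob radius 7 mm up to 68 mm. It tips if pushed high up, and slides if pushed within about 12 mm of its underside.
- pan: fixed round steel pan, radius 42 mm, 6 mm thick, on a stem of radius 12 mm above the scale's housing. Origin: on the pan's axis at table level; the flat upper face, on which the bottle stands, is 75 mm above it. A painted blue ring, inner radius 25 mm, outer 28 mm, marks the middle. Its x and y axes point anywhere and mean nothing.
- scale: white laboratory scale fixed to the table. Origin: on the pan's axis at table level, x away from the button panel. Housing from x = -145 to +75 mm, 170 mm wide in y, top 40 mm above the table (35 mm below the pan's upper face).
- tare_button_top (a point): centre of the top of the round green push button (radius 14 mm, in a black surround) on the scale's panel, 105 mm to -x and 45 mm to -y of the pan's axis in the scale's frame; it is pressed straight down, and its top stays below the pan.
- tare_button (a joint): travel of the green button in m: 0 released, 0.006 fully down; a spring of about 4 N at full travel brings it back.
- cups: bystander: loose stack of white paper cups, 86 mm tall, radius 37 mm; origin at the centre of its underside.
- squirt: bystander: loose white plastic bottle with a blue label, 150 mm tall, radius 30 mm; origin at the centre of its underside.
- weight: bystander: loose brass weight with a knob, 43 mm tall, radius 16 mm; origin at the centre of its underside.

How it is judged:
On the way, in this order (a step that is already met when the one before it is completed fails the run):
1. the bottle stands upright and still in the middle of the pan, untouched (horizontal distance between bottle and pan below 0.008 m and angle between bottle's own z axis and vertical below 0.08 rad and z of bottle in the frame of pan between 0.07 and 0.079 m and linear speed of bottle below 0.02 m/s and contact force between the fingers and bottle below 0.05 N), for 0.3 s.
2. the green button is pressed fully down (value of joint tare_button above 0.0045 m and horizontal distance between bottle and pan below 0.008 m), for 0.05 s.
At the end, for the whole second after the job is handed in: The bottle stands upright (within 0.08 rad) and at rest on the pan with its axis within 8 mm of the pan's axis, the green button has sprung back up, and cups, white bottle and weight are within 15 mm of where they began (horizontal distance between bottle and pan below 0.008 m and angle between bottle's own z axis and vertical below 0.08 rad and z of bottle in the frame of pan between 0.07 and 0.079 m and linear speed of bottle below 0.02 m/s and value of joint tare_button below 0.0015 m and distance of each of cups, squirt, weight from where it was at the start of the episode below 0.015 m); the robot touches nothing.
It fails at once if the bottle is tipped (more than 0.35 rad) (angle between bottle's own z axis and vertical above 0.35 rad).
It fails at once if the bottle is lifted or carried (underside 10 mm off the pan) (z of bottle in the frame of pan above 0.085 m).
It fails at once if the bottle is knocked off the pan (z of bottle in the frame of pan below 0.06 m).
It fails at once if the bottle is gripped, or struck or pressed hard (more than 12 N) (contact force between any of the arm, the fingers and bottle above 12 N).
It fails at once if cups, white bottle or brass weight disturbed (moved 15 mm) (distance of any of cups, squirt, weight from where it was at the start of the episode above 0.015 m).
It also fails if it takes over 64 s, if anything falls off the work surface, if the arm or the gripper's body presses on something with over 40 N, if the wrist force passes 120 N, or if a joint passes its speed limit or range.

## Working session

There is one attempt and no reset: what is moved stays moved. The work goes in short steps, Python scripts to look and compute and a tool call to move; the robot and the scene stay as the last step left them, time stands still between calls to the robot, and variables do not carry over. Pictures are saved under pics/ and viewed, at most 12 in all, crops included, and the job is handed in when it is done.

Besides the shell and the picture viewer there is one more tool, called after "Call:" as name(argument=value, ...) on one line, values as JSON. carry_out: Moves the arm, as the interface text tells. Its arguments: {"type":"object","properties":{"targets":{"type":"array","items":{"type":"number"}},"newtons":{"type":"number"}},"required":["targets"]}

```bash
mkdir -p pics; cat > h.py <<'E'
import numpy as np, cv2
from station import bot, imaging
from scipy.spatial.transform import Rotation as R
def grab(n):
    o=bot.get_obs(); c=imaging.read_camera(n)
    if 'pose' in c: T=np.array(c['pose'])
    else:
        W=np.eye(4); q=o['tool_rot']; W[:3,:3]=R.from_quat([q[1],q[2],q[3],q[0]]).as_matrix(); W[:3,3]=o['eef_pos']
        T=W@np.array(c['tool_from_camera'])
    f=200/np.tan(np.radians(c['fov_y'])/2)
    return dict(img=c['frame'],T=T,f=f,cx=c['cx'],cy=c['cy'],k1=c['k1'])
def ray(c,u,v):
    K=np.array([[c['f'],0,c['cx']],[0,c['f'],c['cy']],[0,0,1]])
    p=cv2.undistortPoints(np.array([[[u,v]]],float),K,np.array([c['k1'],0,0,0,0.]),None).ravel()
    return c['T'][:3,3], c['T'][:3,:3]@np.array([p[0],-p[1],-1])
def atz(c,u,v,z):
    o,d=ray(c,u,v); return o+d*(z-o[2])/d[2]
def proj(c,P):
    p=np.linalg.inv(c['T'])@np.r_[P,1]; x,y=p[0]/-p[2],-p[1]/-p[2]; s=1+c['k1']*(x*x+y*y)
    return np.array([c['f']*x*s+c['cx'],c['f']*y*s+c['cy']])
def tri(*cr):
    A=0;b=0
    for c,u,v in cr:
        o,d=ray(c,u,v); d=d/np.linalg.norm(d); M=np.eye(3)-np.outer(d,d); A=A+M;b=b+M@o
    return np.linalg.solve(A,b)
def save(c,name): cv2.imwrite('pics/'+name,c['img'][:,:,::-1])
E
python3 - <<'E'
from h import *
import pickle
np.set_printoptions(precision=4,suppress=True)
C={n:grab(n) for n in('scene','top','wrist')}
pickle.dump(C,open('c0.pkl','wb'))
for n in C: print(n,C[n]['T'],C[n]['f'],C[n]['k1'])
o=bot.get_obs();print(o['t'],o['eef_pos'],o['tool_rot'],bot.grip_point_offset)
save(C['top'],'top0.png');save(C['scene'],'scene0.png')
E
```

```text
scene [[ 0.8202 -0.3818  0.4261  0.9958]
 [ 0.5718  0.5214 -0.6334 -0.544 ]
 [ 0.0197  0.7631  0.6459  0.7021]
 [ 0.      0.      0.      1.    ]] 474.14094177446424 -0.006732041458907992
top [[-0.0049  0.9938 -0.111   0.4822]
 [-1.     -0.0054 -0.0048  0.0308]
 [-0.0054  0.111   0.9938  0.9707]
 [ 0.      0.      0.      1.    ]] 412.54342520169484 -0.006785025106159368
wrist [[ 0.3867 -0.8912 -0.2373  0.2001]
 [ 0.9222  0.3734  0.1006  0.6478]
 [-0.001  -0.2577  0.9662  0.3719]
 [ 0.      0.      0.      1.    ]] 355.7908306188546 -0.04767663535449599
0.15 [0.2594 0.6227 0.2306] [-0.0001  0.1961  0.9806 -0.0007] 0.0187
```

View pics/top0.png

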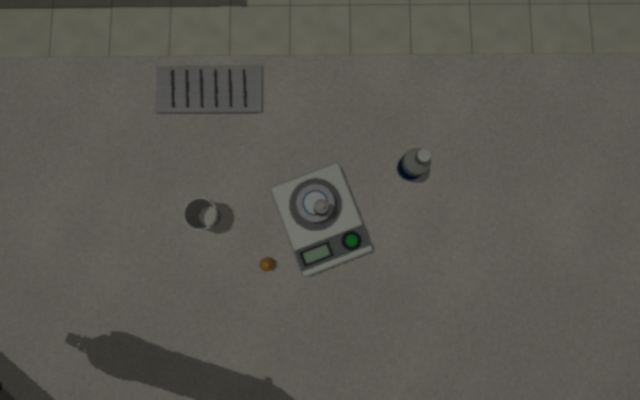

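View pics/scene0.png

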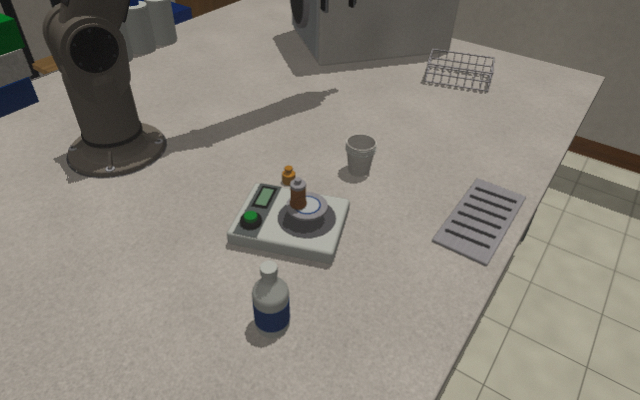

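Top view: pan at about (315,204), bottle knob at (322,207), button at (352,241), squirt at (415,163), cups at (203,214), weight at (267,264). In the scene view the bottle is at (298,195) and the button at (251,217). Next I'll enlarge both.

```bash
python3 - <<'E'
from h import *
import pickle
np.set_printoptions(precision=4,suppress=True)
C=pickle.load(open('c0.pkl','rb'));t,s=C['top'],C['scene']
a=cv2.resize(t['img'][155:280,260:385],(500,500),interpolation=cv2.INTER_CUBIC)
b=cv2.resize(s['img'][165:265,225:355],None,fx=5,fy=5,interpolation=cv2.INTER_CUBIC)
a=np.clip(a*1.8,0,255).astype(np.uint8)
cv2.imwrite('pics/ta.png',a[:,:,::-1]);cv2.imwrite('pics/sb.png',b[:,:,::-1])
print('pan',atz(t,315,204,.075),'knob',atz(t,322,207,.143),'button tri',tri((t,352,241),(s,251,217)))
print('squirt',atz(t,412,166,.08),'cups',atz(t,203,214,.05),'weight',atz(t,267,264,.03))
E
```

```text
pan [0.5697 0.0412 0.075 ] knob [0.557  0.0263 0.143 ] button tri [ 0.4904 -0.0389  0.0543]
squirt [ 0.6517 -0.1716  0.08  ] cups [0.551  0.2926 0.05  ] weight [0.4387 0.1506 0.03  ]
```

View pics/ta.png

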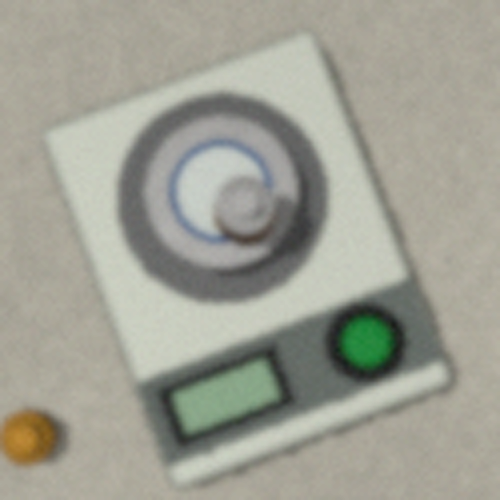

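View pics/sb.png

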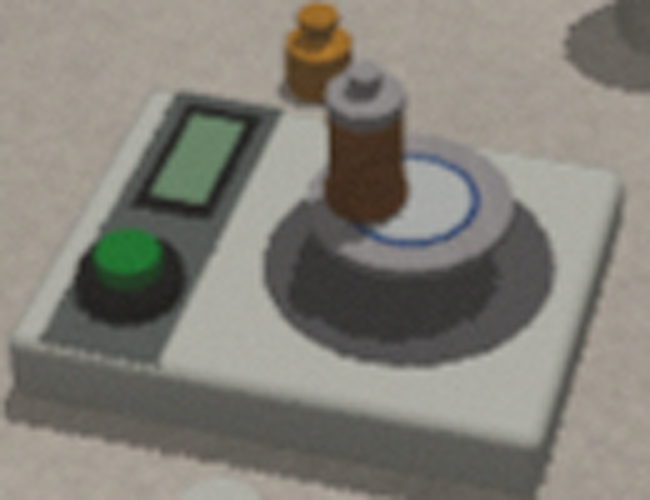

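The enlarged top crop shows the pan centre at crop (222,191), ring centre at about (220,190), knob at (247,203) and button at (366,341). In the scene crop, the knob top is at (366,77), the ring's right edge at (480,200), its bottom at (410,246) and its top at (418,154). The button top is at (129,245).

```bash
python3 - <<'E'
from h import *
import pickle
np.set_printoptions(precision=4,suppress=True)
C=pickle.load(open('c0.pkl','rb'));t,s=C['top'],C['scene']
T=lambda u,v:(t,260+(u+.5)/4-.5,155+(v+.5)/4-.5)
S=lambda u,v:(s,225+(u+.5)/5-.5,165+(v+.5)/5-.5)
print('pan',atz(*T(222,191),.075))
print('knob top',atz(*T(247,203),.143),'tri',tri(T(247,203),S(366,77)),'scene',atz(*S(366,75),.143))
print('button',tri(T(366,341),S(129,245)))
# project pan rim & ring predictions to scene
P=atz(*T(222,191),.075)
th=np.linspace(0,2*np.pi,73)
for r in(.0265,.042):
  for X,n in((S,'s'),(T,'t')):
    c=X(0,0)[0]; q=np.array([proj(c,P+r*np.array([np.cos(a),np.sin(a),0])) for a in th])
    q=(q-[225,165]+.5)*5-.5 if n=='s' else (q-[260,155]+.5)*4-.5
    print(n,r,q.min(0),q.max(0))
# blue-ring fit: pixels in both, bluish
for c,b in((t,(155,240,270,350)),(s,(185,225,280,330))):
    I=c['img'][b[0]:b[1],b[2]:b[3]].astype(int); m=(I[...,2]-I[...,0]>I.max(-1)*.25)
    v,u=np.nonzero(m); w=np.array([atz(c,uu+b[2],vv+b[0],.075)[:2] for uu,vv in zip(u,v)])
    from scipy.optimize import least_squares
    f=least_squares(lambda x:np.hypot(*(w-x).T)-.0265,P[:2],loss='soft_l1',f_scale=.001);print('ring',len(w),f.x,np.abs(f.fun).mean())
E
```

```text
pan [0.5733 0.0409 0.075 ]
knob top [0.5602 0.0276 0.143 ] tri [0.5608 0.0277 0.1394] scene [0.5629 0.0253 0.143 ]
button [ 0.4913 -0.0377  0.0632]
s 0.0265 [345.7185 155.8669] [477.2229 242.1466]
t 0.0265 [173.4407 142.8355] [270.5733 239.4797]
s 0.042 [307.1554 131.9698] [515.643  268.8072]
t 0.042 [145.0453 114.8094] [298.99   267.9824]Traceback (most recent call last):
  File "<stdin>", line 23, in <module>
    return func(*args, **kwargs)
    vector_fun = VectorFunction(
        fun_wrapped,
    ...<6 lines>...
        workers=workers
    )
    self._update_fun()
    ~~~~~~~~~~~~~~~~^^
    self.f = self.fun_wrapped(xp_copy(self.x))
             ~~~~~~~~~~~~~~~~^^^^^^^^^^^^^^^^^
    return np.atleast_1d(self.fun(x))
                         ~~~~~~~~^^^
    return self.f(x, *self.args, **self.kwargs)
           ~~~~~~^^^^^^^^^^^^^^^^^^^^^^^^^^^^^^
  File "<stdin>", line 23, in <lambda>
ValueError: operands could not be broadcast together with shapes (0,) (2,)
```

Call:
carry_out(targets=[255,19,-44,0,-1.4,255,19,-44,0,-1.4,255,19,-44,0,-1.4,255,19,-44,0,-1.4,255,19,-44,0,-1.4,255,19,-44,0,-1.4,255,19,-44,0,-1.4,255,19,-44,0,-1.4,255,19,-44,0,-1.4,255,19,-44,0,-1.4,255,19,-44,0,-1.4,255,19,-44,0,-1.4,255,19,-44,0,-1.4,255,19,-44,0,-1.4,255,5,-12,0,-0.4,255,0,0,-20,0,255,0,0,-10,0,255,0,0,0,0,255,0,0,0,0], newtons=20)

```text
t: 2.05
eef_pos: [0.5304, -0.004, 0.2013]
tool_rot: [-0.0, 0.363, 0.932, -0.0]
contact_force: [0.2, -0.4, 0.9]
gripper_width: 0.002
grasp_force: 0.0
```

```bash
python3 - <<'E'
from h import *
import pickle
np.set_printoptions(precision=4,suppress=True)
o=bot.get_obs();print(o['t'],o['eef_pos'],o['tool_rot'],o['gripper_width'])
c=grab('wrist');pickle.dump(c,open('c1.pkl','wb'));save(c,'w1.png')
print(c['T'],proj(c,[.573,.041,.075]),proj(c,[.5605,.0272,.143]))
E
```

```text
2.05 [ 0.5304 -0.004   0.2013] [-0.0003  0.3627  0.9319 -0.0001] 0.00208782408054497
[[ 0.6777 -0.7106 -0.189   0.4831]
 [ 0.7353  0.655   0.1739  0.0399]
 [ 0.0002 -0.2568  0.9665  0.3428]
 [ 0.      0.      0.      1.    ]] [390.7081 194.4478] [384.1118 221.9647]
```

View pics/w1.png

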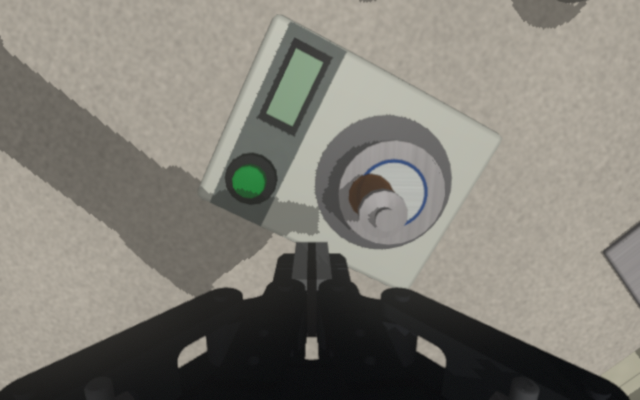

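The wrist view shows the pan centre at (392,194.5), the knob at about (383,216), the amber side at about (370,187), the button at (249,181) and the closed fingertips spanning u 294–328 at v 243.

```bash
python3 - <<'E'
from h import *
import pickle
np.set_printoptions(precision=4,suppress=True)
C=pickle.load(open('c0.pkl','rb'));t=C['top'];c=pickle.load(open('c1.pkl','rb'))
print('pan',atz(c,392,194.5,.075),'knob',atz(c,383,216,.143),'tri',tri((c,383,216),(t,321.4,205.4)))
print('button',tri((c,249,180),(t,351.1,239.9)),'z.06',atz(c,249,180,.06))
T=np.array(bot.get_obs()['eef_pos']);print('tcp',proj(c,T)); y=np.array([.677,.736,0])
for d in(-.015,-.0075,.0075,.015):print(d,proj(c,T+y*d))
I=c['img'];cv2.imwrite('pics/w1c.png',cv2.resize(I[110:260,270:460],None,fx=4,fy=4,interpolation=cv2.INTER_CUBIC)[:,:,::-1])
E
```

```text
pan [0.5737 0.0417 0.075 ] knob [0.5572 0.0291 0.143 ] tri [0.5614 0.028  0.1315]
button [ 0.4914 -0.0383  0.0505] z.06 [ 0.4908 -0.0358  0.06  ]
tcp [311.0468 263.0227]
-0.015 [276.2331 263.0284]
-0.0075 [293.6338 263.0326]
0.0075 [328.4601 262.9987]
0.015 [345.8617 262.9608]
```

View pics/w1c.png

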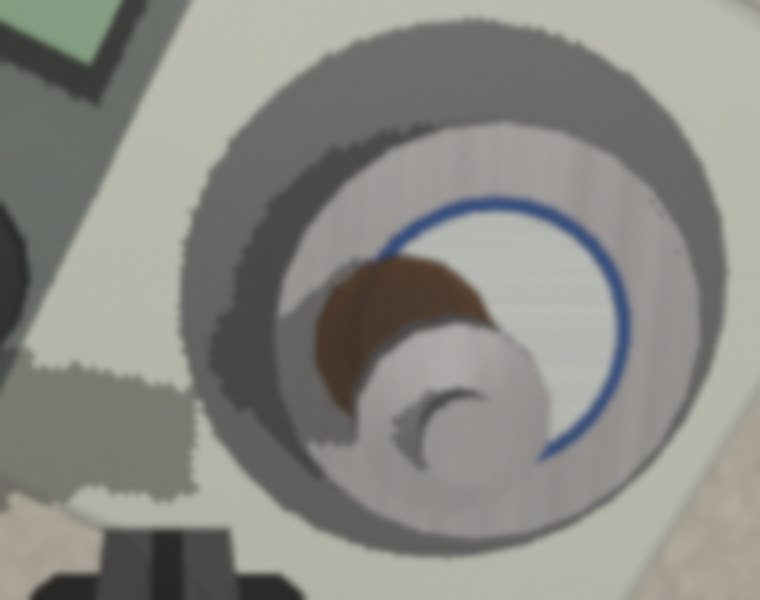

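```bash
cat >> h.py <<'E'
TH=np.linspace(0,2*np.pi,120,endpoint=False)
def ext(c,P,r): # image extents of horizontal circle
    q=np.array([proj(c,np.array(P)+r*np.array([np.cos(a),np.sin(a),0])) for a in TH]); return q.min(0),q.max(0)
E
python3 - <<'E'
from h import *
import pickle
np.set_printoptions(precision=4,suppress=True)
C=pickle.load(open('c0.pkl','rb'));t=C['top'];c=pickle.load(open('c1.pkl','rb'))
from scipy.optimize import least_squares
p=lambda u,v:np.array([270+(u+.5)/4-.5,110+(v+.5)/4-.5])
lo,hi=p(275,120),p(702,540)
f=least_squares(lambda x:np.r_[ext(c,[*x,.075],.042)[0]-lo,ext(c,[*x,.075],.042)[1]-hi],[.573,.041]);print('pan',f.x,f.fun)
lo,hi=p(356,320),p(551,510)
k=p(470,437);b=p(315,252)
print('knob',atz(c,*k,.143),'tri',tri((c,*k),(t,321.4,205.4)))
f=least_squares(lambda x:ext(c,[*x,.083],.017)[0]-b,[.56,.028]);print('base',f.x,f.fun)
f=least_squares(lambda x:np.r_[ext(c,[*x,.132],.0155)[0]-lo,ext(c,[*x,.132],.0155)[1]-hi],[.56,.028]);print('lid',f.x,f.fun)
E
```

```text
pan [0.5735 0.0418] [-0.5072 -0.063   0.5156  0.1171]
knob [0.5602 0.0297 0.143 ] tri [0.5605 0.0286 0.1419]
base [0.5605 0.0297] [0. 0.]
lid [0.5602 0.0294] [-0.5549 -0.1757  0.5593  0.2111]
```

```bash
python3 - <<'E'
from h import *
import pickle
np.set_printoptions(precision=4,suppress=True)
c=pickle.load(open('c1.pkl','rb'))
T=np.array([.5304,-.004,.2013]); a=np.radians(137.5);x=np.array([np.cos(a),np.sin(a),0]);y=np.array([np.cos(a-np.pi/2),np.sin(a-np.pi/2),0])
for ox in (.011,.014):
  for h in(0,.01,.02,.03,.04,.05,.06):print(ox,h,proj(c,T+ox*x+[0,0,h]),(proj(c,T+ox*x+[0,0,h]+y*.0075)-proj(c,T+ox*x+[0,0,h]))[0])
print(bot.get_obs()['q'])
cv2.imwrite('pics/w1f.png',cv2.resize(c['img'][225:375,210:410],None,fx=4,fy=4)[:,:,::-1].clip(0,85)*3)
E
```

```text
0.011 0 [310.5765 238.0081] 17.719470864712264
0.011 0.01 [310.5316 246.9696] 18.929909409841855
0.011 0.02 [310.4802 257.2414] 20.316296259613637
0.011 0.03 [310.4207 269.1302] 21.91956283368927
0.011 0.04 [310.3511 283.0457] 23.794217750893267
0.011 0.05 [310.2688 299.5458] 26.014373098172825
0.011 0.06 [310.1698 319.4101] 28.683198725869943
0.014 0 [310.5521 231.3138] 17.813604874303394
0.014 0.01 [310.5052 239.8681] 19.038284392693413
0.014 0.02 [310.4515 249.6824] 20.442366112668196
0.014 0.03 [310.3893 261.0545] 22.067981742038683
0.014 0.04 [310.3164 274.383 ] 23.971403915830763
0.014 0.05 [310.23   290.2129] 26.229418289527644
0.014 0.06 [310.1259 309.3087] 28.949395083084426
[-0.4472  0.2837  0.4071  1.9532 -0.1389  0.9311  0.8569]
```

View pics/w1f.png

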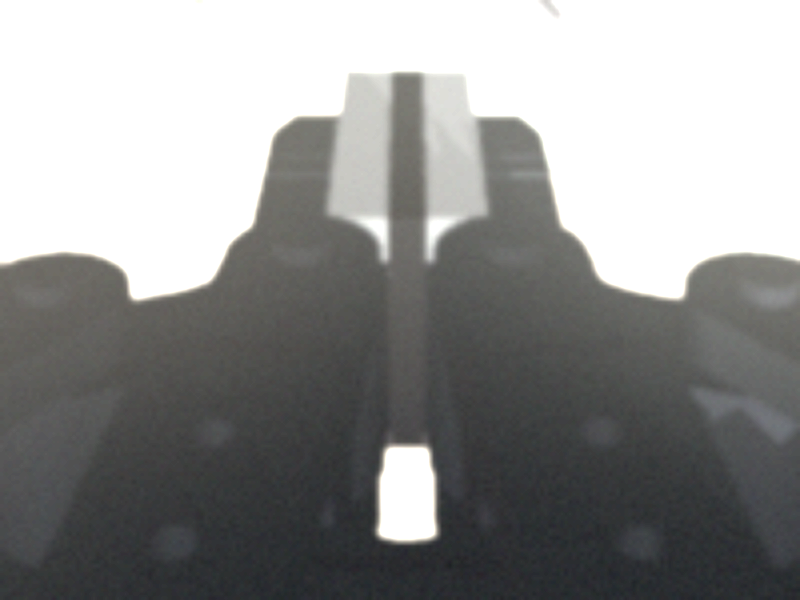

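The finger backs widen a few mm above the tip, so I will push with the pad edges along the tool's x. The fingers will be slightly apart so they cradle the bottle's lower band. First I turn and descend outside the pan.

Call:
carry_out(targets=[205,-1,5,0,-8.59,205,0,0,0,-8.59,205,0,0,0,-8.59,205,0,0,0,-8.59,205,0,0,0,-8.59,205,0,0,0,-8.59,205,0,0,0,-8.59,205,0,0,0,-8.59,205,0,0,0,-8.59,205,0,0,0,-8.59,205,0,0,0,-8.59,205,0,0,-20,0,205,0,0,-20,0,205,0,0,-20,0,205,0,0,-20,0,205,0,0,-20,0,205,0,0,-14,0,205,0,0,-8,0,205,0,0,0,0,205,0,0,0,0])

```text
t: 4.1
eef_pos: [0.5301, 0.0001, 0.0799]
tool_rot: [0.0, 0.931, 0.366, 0.0]
contact_force: [0.1, -0.3, 0.4]
gripper_width: 0.191
grasp_force: 0.0
```

```bash
cat > look.py <<'E'
from h import *
import sys,pickle
np.set_printoptions(precision=4,suppress=True)
o=bot.get_obs();q=o['tool_rot'];print(o['t'],o['eef_pos'],'xhead',2*np.degrees(np.arctan2(q[2],q[1])),'w',o['gripper_width'],o['contact_force'])
c=grab('wrist');pickle.dump(c,open(sys.argv[1]+'.pkl','wb'));save(c,sys.argv[1]+'.png')
E
python3 look.py w2
```

```text
4.1 [0.5301 0.0001 0.0799] xhead 42.89121698129036 w 0.19120826346099334 [ 0.1497 -0.2859  0.3905]
```

View pics/w2.png

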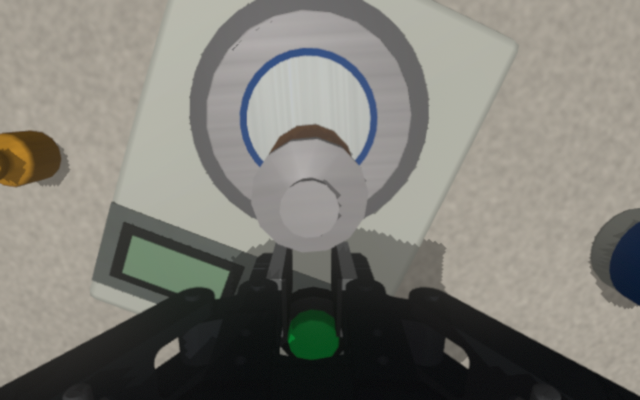

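The bottle (lid centre about (309,195)), ring centre (308,113) and fingers (311) lie nearly on one line. I approach and make a first short tap.

Call:
carry_out(targets=[205,-0.7,0.8,-1.5,0,205,2.2,2.0,0,0,205,2.2,2.0,0,0,205,2.2,2.0,0,0,205,1.5,1.4,0,0,205,0.7,0.7,0,0,205,0.7,0.7,0,0,205,0.7,0.7,0,0,205,0.7,0.7,0,0,205,0.7,0.7,0,0,205,0.7,0.7,0,0,205,0.7,0.7,0,0,205,0.7,0.7,0,0,205,0.7,0.7,0,0,205,0,0,0,0])

```text
t: 5.65
eef_pos: [0.5434, 0.0147, 0.0778]
tool_rot: [0.0, 0.931, 0.366, 0.0]
contact_force: [-0.6, -0.4, 0.3]
gripper_width: 0.194
grasp_force: 0.1
```

```bash
python3 look.py w3; cat > fit.py <<'E'
from h import *
import sys,pickle
from scipy.optimize import least_squares
# fit lid circle (r .0155, z .132) & ring by edge maximisation around model
def score(c,g,P,r):
    q=np.array([proj(c,np.array(P)+r*np.array([np.cos(a),np.sin(a),0])) for a in TH]).astype(np.float32)
    return cv2.remap(g,q[:,:1],q[:,1:],cv2.INTER_LINEAR,borderValue=0).mean()
def best(c,g,z,r,p0,rng):
    p=np.array(p0)
    for st in(.002,.0007,.00025):
        n=int(rng/st) if st==.002 else 4
        p=max(((score(c,g,[p[0]+i*st,p[1]+j*st,z],r),p[0]+i*st,p[1]+j*st) for i in range(-n,n+1) for j in range(-n,n+1)))[1:]
    return np.array(p)
E
cat > meas.py <<'E'
from fit import *
np.set_printoptions(precision=4,suppress=True)
for n in sys.argv[1:]:
    c=pickle.load(open(n+'.pkl','rb'));I=c['img'].astype(np.float32)
    b=cv2.GaussianBlur(np.clip(I[...,2]-I[...,0],0,None),(0,0),1)
    g0=cv2.cvtColor(c['img'],cv2.COLOR_RGB2GRAY).astype(np.float32);g=cv2.GaussianBlur(np.hypot(cv2.Sobel(g0,cv2.CV_32F,1,0),cv2.Sobel(g0,cv2.CV_32F,0,1)),(0,0),1)
    g=np.minimum(g,80)
    ring=best(c,b,.075,.0265,[.5735,.0418],.006)
    lid=[best(c,g,z,.0155,ring-.005,.018) for z in(.132,)]
    amber=best(c,np.where((I[...,0]>1.4*I[...,2])&(I[...,0]<110),1,0).astype(np.float32),.095,.0145,lid[0],.004)
    print(n,'ring',ring,'lid',*lid,'off',(lid[0]-ring)*1e3,'amber',amber)
E
python3 meas.py c1 w2 w3
```

```text
5.65 [0.5434 0.0147 0.0778] xhead 42.896543072182 w 0.1938057700000876 [-0.6227 -0.4271  0.3047]
c1 ring [0.5735 0.0415] lid [0.5522 0.0478] off [-21.3   6.3] amber [0.5444 0.0461]
w2 ring [0.5737 0.0418] lid [0.5755 0.0428] off [1.7 1. ] amber [0.5823 0.0475]
w3 ring [0.5737 0.0418] lid [0.563  0.0325] off [-10.75  -9.25] amber [0.5652 0.0348]
```

View pics/w3.png

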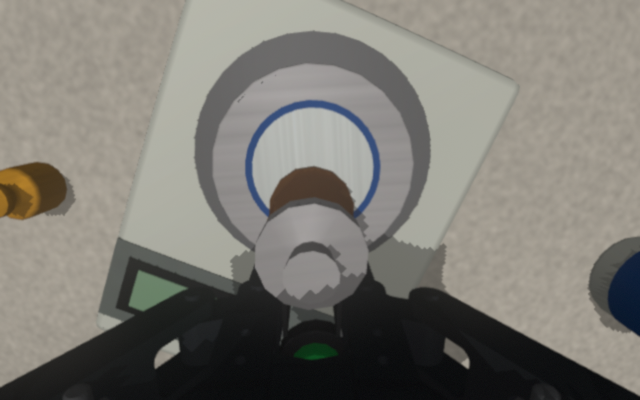

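The lid spans u 254–369 with its top at v 202. The amber base spans u 269–354 with its top at v 167.

```bash
cat > man.py <<'E'
from h import *
import sys,pickle
from scipy.optimize import least_squares
np.set_printoptions(precision=4,suppress=True)
c=pickle.load(open(sys.argv[1]+'.pkl','rb'));L,Rr,t,bt=map(float,sys.argv[2:6]); pan=np.array([.5736,.0418])
def res(x,z,r,t):
    lo,hi=ext(c,[*x,z],r);return [(lo[0]+hi[0]-L-Rr)/2,lo[1]-t]
f=least_squares(lambda x:res(x,.132,.0155,t),pan-.005).x; b=least_squares(lambda x:res(x,.083,.017,bt),pan-.005).x
print('lid',f,(f-pan)*1e3,'base',b,(b-pan)*1e3)
e,h=ext(c,[*f,.132],.0155);print('lid width pred',h[0]-e[0],'base width',np.subtract(*ext(c,[*b,.083],.017)[::-1])[0])
E
python3 man.py w3 254 369 202 167; python3 man.py w2 251 367 138 124
```

```text
lid [0.5632 0.0326] [-10.392   -9.2375] base [0.5628 0.0322] [-10.8037  -9.6398]
lid width pred 116.76707444845914 base width 85.28018015751837
lid [0.5611 0.0293] [-12.5028 -12.541 ] base [0.5607 0.0293] [-12.8707 -12.4751]
lid width pred 119.44775817534094 base width 86.51889225828398
```

The bottle is upright and moving with the pads, with about 14 mm to go.

Call:
carry_out(targets=[205,0.7,0.6,0,0,205,0.7,0.6,0,0,205,0.8,0.7,0,0,205,0.8,0.7,0,0,205,0.8,0.7,0,0,205,0.8,0.7,0,0,205,0.8,0.7,0,0,205,0.8,0.7,0,0,205,0.8,0.7,0,0,205,0.8,0.7,0,0,205,0.8,0.7,0,0,205,0.7,0.6,0,0,205,0.7,0.6,0,0,205,0,0,0,0,205,-2,-1.9,0,0,205,-3,-2.8,0,0,205,-4,-3.7,0,0,205,0,0,0,0])

```text
t: 7.5
eef_pos: [0.5435, 0.014, 0.0778]
tool_rot: [-0.0, 0.931, 0.365, -0.0]
contact_force: [-0.8, -0.3, 1.9]
gripper_width: 0.2
grasp_force: 0.0
```

```bash
python3 look.py w4; python3 meas.py w4
```

```text
7.5 [0.5435 0.014  0.0778] xhead 42.816459947485576 w 0.19976132802068025 [-0.8439 -0.2979  1.8615]
w4 ring [0.5735 0.0418] lid [0.5727 0.0413] off [-0.75 -0.55] amber [0.5741 0.0427]
```

View pics/w4.png

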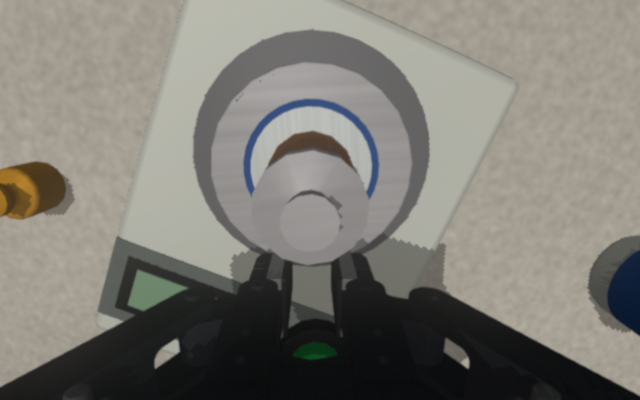

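The bottle is upright, with lid u 251–368 and base top v 131. It now looks near the ring's middle, and the fingers are clear of it.

```bash
python3 man.py w4 251 368 151 131
```

```text
lid [0.5725 0.041 ] [-1.1368 -0.8499] base [0.5724 0.0413] [-1.1824 -0.5282]
lid width pred 121.18608138364658 base width 87.43622873552789
```

The bottle is within 1.4 mm of the pan axis. Now the button: its measured place is (0.4914, -0.0380), 114.6 mm from the axis against a nominal 114.2.

Call:
carry_out(targets=[205,0,0,0,0,205,-3,-3,2,0,205,-9,-9,5,0,205,-10,-10,8,0,255,-10,-10,0,0,255,-10,-10,0,0,255,-10,-10,0,0,255,0,0,0,0,255,0,0,0,0,255,0,0,-7,0,255,0,0,-7,0,255,0,0,-7,0,255,0,0,-2,0,255,0,0,0,0])

```text
t: 8.95
eef_pos: [0.492, -0.0371, 0.0692]
tool_rot: [-0.0, 0.931, 0.366, -0.001]
contact_force: [0.2, 0.4, -1.5]
gripper_width: 0.001
grasp_force: 0.0
```

```bash
python3 look.py w5
```

```text
8.95 [ 0.492  -0.0371  0.0692] xhead 42.89624485255718 w 0.0012335973472058987 [ 0.157   0.3612 -1.5128]
```

View pics/w5.png

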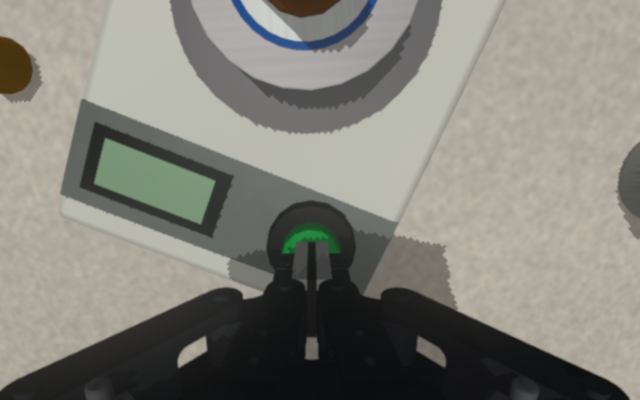

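The fingertips are over the green button, which shows at (310,240) around them. Pressing down gradually.

Call:
carry_out(targets=[255,-0.5,-0.7,-2,0,255,0,0,-2,0,255,0,0,-2,0,255,0,0,-2,0,255,0,0,-1,0,255,0,0,0,0])

```text
t: 9.6
eef_pos: [0.4919, -0.0378, 0.0608]
tool_rot: [-0.0, 0.931, 0.366, 0.0]
contact_force: [-0.4, 0.6, 1.8]
gripper_width: 0.0
grasp_force: 0.8
```

Call:
carry_out(targets=[255,0,0,-1,0,255,0,0,-1,0,255,0,0,-1,0,255,0,0,0,0])

```text
t: 10.0
eef_pos: [0.4919, -0.0378, 0.0578]
tool_rot: [0.0, 0.931, 0.366, 0.0]
contact_force: [-0.9, -0.3, 2.3]
gripper_width: -0.001
grasp_force: 1.5
```

Call:
carry_out(targets=[255,0,0,-1,0,255,0,0,-1,0,255,0,0,0,0])

```text
t: 10.3
eef_pos: [0.4919, -0.0378, 0.056]
tool_rot: [-0.0, 0.931, 0.366, 0.0]
contact_force: [-2.3, 0.7, 7.5]
gripper_width: -0.001
grasp_force: 3.6
```

Call:
carry_out(targets=[255,0,0,-1,0,255,0,0,0,0])

```text
t: 10.5
eef_pos: [0.492, -0.0378, 0.0558]
tool_rot: [-0.001, 0.931, 0.365, 0.0]
contact_force: [-4.6, 1.4, 18.3]
gripper_width: -0.001
grasp_force: 9.5
```

The press has reached a hard stop at z 0.056, about 6 mm below first contact. Releasing and rising clear, moving back from the bottle.

Call:
carry_out(targets=[255,0,0,2,0,255,0,0,3,0,255,0,0,6,0,255,0,0,15,0,255,0,0,20,0,255,0,0,20,0,255,0,0,25,0,255,0,0,25,0,255,0,0,15,0,255,0,0,0,0,255,0,0,0,0])

```text
t: 11.6
eef_pos: [0.4916, -0.0376, 0.1855]
tool_rot: [-0.0, 0.931, 0.366, 0.0]
contact_force: [-0.1, 0.6, 0.4]
gripper_width: 0.0
grasp_force: 0.0
```

```bash
python3 look.py w6; python3 - <<'E'
from h import *
a=grab('top');b=grab('scene');w=cv2.imread('pics/w6.png')[:,:,::-1]
A=cv2.resize(a['img'][155:280,255:385],None,fx=3,fy=3);B=cv2.resize(b['img'][165:265,225:355],None,fx=3,fy=3)
A=np.clip(A*1.8,0,255).astype(np.uint8)
im=np.zeros((600,790,3),np.uint8);im[:375,:390]=A;im[:300,400:790]=B;ww=cv2.resize(w,(440,275));im[325:600,350:790]=ww
cv2.imwrite('pics/end.png',im[:,:,::-1])
E
```

```text
11.6 [ 0.4916 -0.0376  0.1855] xhead 42.910930497697166 w 0.0002891628656127812 [-0.0969  0.5721  0.4126]
```

View pics/end.png

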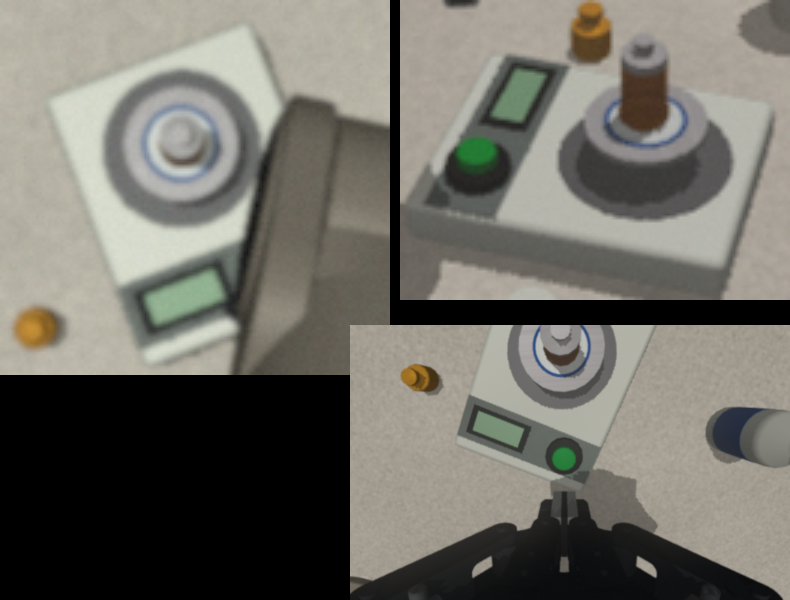

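All three views show the bottle upright in the ring with a gap all round, the button back up, and the arm clear.

```bash
python3 -c "from station import bot; print(bot.hand_in())"
```

```text
the job is handed in; nothing more can be done
None
```

I nudged the bottle upright to about 1.4 mm from the pan's axis, pressed the green button to its hard stop and released it, kept clear of the cups, white bottle and weight, and handed the job in at about 12 s (no verdict shown).

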